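Load the control board into the spring board vice and lock it

TASK

Put the green circuit board into the blue spring board vice, heat sink up: push one short end of the board into the groove of one sprung jaw, lower its other end past the opposite jaw and let go, so that the jaws centre the board and it lies level in both grooves, in the middle of the jaws' width. Then swing the vice's red-knobbed lock lever all the way over. Leave the blue screwdriver and the tweezers where they lie.

Things in the scene. Friction and masses are not known exactly. Their poses are not given: they have to be found in the camera images.
- board: loose green circuit board, 56 (x) x 120 (y) x 3 mm, 0.1-0.17 kg, flat on the bench. Origin: centre of underside, z up. Grip the finned heat sink in its middle: 26 (x) x 40 (y) mm, 3 to 33 mm above the underside. Parts within 25 mm of the middle along y stay below 6 mm, others below 15 mm; the last 11 mm at each short end are bare. Either end may go to either jaw.
- vice: blue spring vice, fixed; spot and angle vary. Origin: on the bench under the middle between the jaws; jaws move along y; lock lever on its -x side. Base plate 8 mm thick, x -41 to 41, y -98 to 98 mm, with a tongue 90 mm wide to x = -124 for the lever. Two black jaws with orange lips, 62 mm wide (x), |y| 50 to 72 mm when empty, top 44 mm above the bench; behind them end posts 28 mm high.
- nest (a point): midway between the jaws at ledge height, 30 mm above the vice's origin, axes as the vice: the seated board's origin belongs here, its y along the vice's y, either way round.
- jaw_l_groove (a point): middle of the groove's back at ledge height on the jaw at the vice's +y side (y = +56 mm when empty); moves with the jaw. Each groove runs along x, is 8 mm high and 6 mm deep, between a ledge 30 mm above the bench and a lip 6 mm thick (38 to 44 mm); ledge and lip edges are flush.
- jaw_r_groove (a point): same on the -y jaw (y = -56 mm). The jaws are coupled: pushing one out moves the other out equally, at most 14 mm each; springs (8 N at the start, 12 N at 14 mm) push both back in and centre the board. With one board end home in a groove and that jaw pushed out 8 mm or more, the other end clears the far lip; enter tilted 8 to 20 degrees, that end high.
- lock (a joint): angle of the lock lever: 0 leaning 0.5 rad to the vice's -y side (free), 1.0 leaning 0.5 rad to its +y side (locked, end of travel). It starts within 0.15 of free, stays where it is left, and takes about 1 N at the knob.
- lock_tip (a point): centre of the red ball (radius 13 mm) on the lock lever. 10 mm rod, 60 mm from pivot to ball centre; pivot axle along the vice's x, at x = -95 mm, y = 0, 30 mm above the bench, on a grey block 50 (x) x 70 (y) mm; block and axle reach 43 mm above the bench.
- driver: small blue screwdriver, 12 x 148 x 12 mm, lying on the bench between the board and the vice; leave it. Origin: centre of its underside.
- tweezers: steel tweezers, 10 x 118 x 8 mm, lying on the bench between the board and the vice; leave them. Origin: centre of the underside.

How it is judged:
By the outcome, as a careful person would: the job done as asked, in the order asked, and still so for the second after the job is handed in, with the robot touching nothing.
It also fails if it takes over 48 s, if anything falls off the work surface, if the arm or the gripper's body presses on something with over 40 N, if the wrist force passes 120 N, or if a joint passes its speed limit or range.

ROBOT

A 7-joint arm with a two-finger parallel gripper is mounted at the origin on a cart in front of the work surface, level with it; the furniture and walls round the work are solid. World frame = base frame: x ahead of the robot, y to its left, z up, the work surface at z = 0. Lengths are in mm, angles in rad, forces in N, time in s.
With the tool pointing down it reaches from about 425 to 1025 mm from the base axis. Payload 9.4 kg.
Tool frame: the origin (TCP) lies at the very end of the fingers, on their centre line; the grasp point (between the pads) lies 19 mm behind it (manip.grip_point_offset is the distance from the TCP to the grasp point, in mm); z points along the fingers, y is the line along which they close (so a half turn about z gives the same grasp; the last joint's range is limited). The gripper opens to 93 mm and grips with 3 to 60 N. Pads are 15 mm wide; open, the fingers measure 128 mm over their backs; the gripper's body (75 mm by 188 mm) begins 65 mm behind the grasp point.
Start: joints at [1.113, 0.599, -0.003, 1.599, 0.002, 0.943, -0.08], TCP at [269.446, -673.07, 218.618] pointing down, gripper open.
Joint ranges: [-2.57, 2.57], [-0.35, 1.97], [-1.29, 1.29], [0.11, 2.56], [-1.05, 4.19], [0.11, 1.86], [-2.63, 2.63]. Speed limits (rad/s): [2.22, 2.22, 3.01, 3.01, 3.14, 3.14, 3.14].

INTERFACE

Orientations are given as a unit quaternion [x, y, z, w].
In Python, from plant import manip, planner, vision, job, spot_in, place_of gives the robot as it stands. The module is installed in compiled form; this text tells all that it offers. Calls block until the motion is done:
- manip.movep(position, orientation): joint-space move of the TCP to a pose.
- manip.move_l(position, speed=150, attitude=None, f_stop=None): straight line of the TCP; attitude=None keeps the orientation; speed is the mean speed in mm/s. With f_stop (N) it stops when the force on the tool has changed by that much, and returns True; else False.
- manip.goto_joints(angles): joint-space move.
- manip.release() and manip.close(squeeze=None): open the fingers fully, or close them until they stop; squeeze is the grip in N (None keeps the last).
- manip.pause(seconds).
- planner.solve_ik(position, orientation): joint angles nearest the present ones, or None.
- vision.snapshot(name): name is "scene" or "side" or "wrist"; returns the picture (420x560x3 uint8, blue, green, red); there is no depth.
- vision.get_calibration(name): a dict with "fovy" (degrees; the focal length in pixels is half the picture's height over the tangent of half this angle, whatever the lens; pixels are square), "cx", "cy" (the principal point, pixels), "R" (3x3) and "t" (3): a world point X has camera coordinates R X + t; the wrist camera has in their place "T_tool_cam" (4x4, takes a point from camera to tool coordinates, whose origin is the TCP and whose axes are the flange's). Camera axes: x right, y down, z forward; pixel columns grow to the right and rows downward; lengths in mm; the calibration is good to about 2 mm. The wrist camera is an equidistant fisheye: a pixel r from the principal point sees the ray r / f radians off the axis. A picture is of the moment at which its call begins: read the wrist's pose just before it. get_calibration takes no time and is no camera call.
A pose or a line that the arm cannot do raises manip.Unreachable and nothing moves.
- job.hand_in(): hands the job in; it is judged then, once.
Trained networks look in the newest picture that a camera, given by its name, has taken for a name from the list of things; names that differ only in an ending like _2 or _b are one class to them, and where a whole thing is asked for, a point or a joint stands for the part that bears it (a point fixed in the world has none). Each returns a list of dicts, best first, with "confidence" (0 to 1); they miss things now and then, are a little off and sometimes report something else, mostly with a low value. They report only what shows in the picture. A call takes as long as a camera call.
- spot_in(target, camera): "box" ([left, top, right, bottom] in pixels, round what is visible of it).
- place_of(target, camera): "pixel" ([column, row] in pixels: a listed point, or the origin of a listed thing).
Readings, each from a call of its own:
- manip.read_time(): time.
- manip.read_joint_pos(): joint angles.
- manip.read_joint_vel(): joint speeds.
- manip.read_joint_efforts(): joint torques, N m.
- manip.read_eef_pos(): TCP position.
- manip.read_tool_rot(): TCP orientation.
- manip.read_force(): force on the tool from outside, world axes, zero at the start.
- manip.read_ft_torque(): the same for the moment, N m.
- manip.read_finger_gap(): opening from 0.0 (shut) to 1.0 (fully open).
- manip.read_grasp_force(): force on a finger pad.
Only numpy, scipy, OpenCV 4.12 (cv2) and the standard library are available. Lean on these libraries where they do the work, as an engineer would, in place of code of your own. Each camera call takes 0.05 s, during which the arm holds its last target. There are 200 camera calls.

## Working session

There is one attempt and no reset: what is moved stays moved. The work goes in short steps, each a Python script; the robot and the scene stay as the last script left them, time stands still between calls to the robot, and variables do not carry over. Pictures are saved under pics/ and viewed, at most 13 in all, crops included, and the job is handed in when it is done.

```bash
mkdir -p pics; cat > h.py <<'E'
import numpy as np, cv2
from scipy.spatial.transform import Rotation as Rn
from plant import manip, planner, vision, job, spot_in, place_of
def ray(cam,px,pose=None):
    c=vision.get_calibration(cam); f=210/np.tan(np.radians(c["fovy"])/2)
    u=np.array([px[0]-c["cx"],px[1]-c["cy"]])
    if cam!="wrist":
        R=np.array(c["R"]);d=R.T@np.r_[u/f,1];return -R.T@np.array(c["t"]),d/np.linalg.norm(d)
    r=np.linalg.norm(u);th=r/f
    d=np.r_[u/max(r,1e-9)*np.sin(th),np.cos(th)]
    T=np.array(c["T_tool_cam"]);p,q=pose;W=Rn.from_quat(q)
    return W.apply(T[:3,3])+p, W.apply(T[:3,:3]@d)
def at_z(cam,px,z,pose=None):
    o,d=ray(cam,px,pose);return o+d*(z-o[2])/d[2]
def pose(): return np.array(manip.read_eef_pos()),np.array(manip.read_tool_rot())
def proj(cam,X):
    c=vision.get_calibration(cam); f=210/np.tan(np.radians(c["fovy"])/2)
    p=np.array(c["R"])@X+np.array(c["t"]);return p[:2]/p[2]*f+[c["cx"],c["cy"]]
def look(cam,names,zs):
    ps=pose();im=vision.snapshot(cam)
    for n,z in zip(names,zs):
        for r in place_of(n,cam)[:2]:
            print(cam,n,round(r["confidence"],2),np.round(r["pixel"]),np.round(at_z(cam,r["pixel"],z,ps),1))
    return im
E
python3 - <<'E'
from h import *
ims=[]
for c in ["scene","side","wrist"]:
    im=look(c,["board","vice","nest","jaw_l_groove","jaw_r_groove","lock_tip","driver","tweezers"],[0,0,30,30,30,83,0,0]);cv2.imwrite(f"pics/{c}0.png",im)
print(manip.read_time(),pose())
E
```

```text
scene board 0.64 [317. 207.] [ 528.  -146.1    0. ]
scene vice 0.72 [236. 269.] [516.4 148.6   0. ]
scene nest 0.59 [232. 260.] [519.8 153.1  30. ]
scene jaw_l_groove 0.78 [218. 276.] [505.  204.5  30. ]
scene jaw_r_groove 0.89 [252. 247.] [517.5  96.7  30. ]
scene lock_tip 0.46 [274. 253.] [433.3 111.9  83. ]
scene driver 0.73 [298. 246.] [4.655e+02 2.000e-01 0.000e+00]
scene tweezers 0.5 [257. 218.] [609.2  -2.6   0. ]
side board 0.79 [312. 218.] [ 533.2 -137.2    0. ]
side vice 0.79 [253. 299.] [522.6 142.9   0. ]
side nest 0.82 [252. 285.] [524.  141.4  30. ]
side jaw_l_groove 0.74 [238. 311.] [513.2 205.2  30. ]
side jaw_l_groove 0.65 [313. 261.] [456.8  32.5  30. ]
side jaw_r_groove 0.58 [267. 266.] [526.5  83.   30. ]
side jaw_r_groove 0.36 [312. 216.] [ 519.6 -101.6   30. ]
side lock_tip 0.68 [310. 269.] [427.8 113.7  83. ]
side driver 0.52 [315. 262.] [466.   -1.8   0. ]
side tweezers 0.68 [247. 243.] [613.1   6.4   0. ]
1.35 (array([ 269.41973525, -673.04763615,  218.56795253]), array([ 9.81927925e-01,  1.89255240e-01, -3.56506346e-05, -5.51294324e-05]))
```

```bash
python3 - <<'E'
from h import *
a=cv2.imread("pics/scene0.png")[170:320,170:370];cv2.imwrite("pics/c0.png",cv2.resize(a,None,fx=4,fy=4,interpolation=cv2.INTER_CUBIC))
down=lambda yaw:Rn.from_euler('z',yaw)*Rn.from_euler('x',np.pi)
for yaw in (0,np.pi/2,-np.pi/2):
  for p in ([530,-140,300],[515,148,330]): print(yaw,p,planner.solve_ik(p,down(yaw).as_quat()))
print(vision.get_calibration("wrist"))
E
```

```text
0 [530, -140, 300] [ 0.19034372  0.29833171 -0.04655161  1.90762926  0.01698773  0.93600497
 -1.43502525]
0 [515, 148, 330] [-0.0385475   0.28194198 -0.44588283  1.87320158  0.14151743  1.01727295
 -2.11450682]
1.5707963267948966 [530, -140, 300] [ 0.4951714   0.32801787 -0.44988826  1.88944313  0.17165388  0.96175117
 -0.0324819 ]
1.5707963267948966 [515, 148, 330] [ 0.11101462  0.31085434 -0.64765333  1.86493928  0.21613756  1.03621423
 -0.62457584]
-1.5707963267948966 [530, -140, 300] [-0.59332357  0.4873504   1.12651999  1.94908569 -0.51520068  1.03168467
 -2.37539402]
-1.5707963267948966 [515, 148, 330] [ 0.39606764  0.42982047 -1.09277014  1.85081037  0.4235646   1.12024553
  2.29102808]
{'fovy': 65.70646984690485, 'cx': 281.16656002904995, 'cy': 211.801818828795, 'T_tool_cam': array([[-3.41152514e-04, -9.68451671e-01, -2.49201213e-01,
         6.82123536e+01],
       [ 9.99999924e-01, -3.76987032e-04,  9.60718946e-05,
        -2.66347103e-01],
       [-1.86986612e-04, -2.49201161e-01,  9.68451726e-01,
        -1.65693036e+02],
       [ 0.00000000e+00,  0.00000000e+00,  0.00000000e+00,
         1.00000000e+00]])}
```

View pics/c0.png

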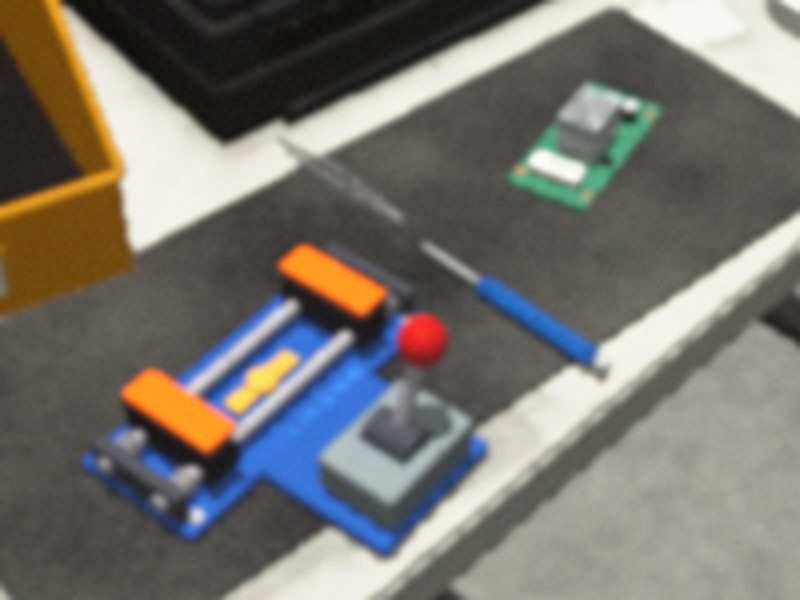

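```bash
python3 - <<'E'
from h import *
q=(Rn.from_euler('z',np.pi/2)*Rn.from_euler('x',np.pi)).as_quat()
manip.movep([530,-140,170],q);manip.pause(.2)
im=look("wrist",["board"],[0]);cv2.imwrite("pics/wb.png",im);np.save("pb.npy",np.r_[pose()])
r=spot_in("board","wrist");print(r)
manip.movep([520,150,200],q);manip.pause(.2)
im2=look("wrist",["vice","nest","jaw_l_groove","jaw_r_groove","lock_tip","driver","tweezers"],[0,30,30,30,83,0,0]);cv2.imwrite("pics/wv.png",im2);np.save("pv.npy",np.r_[pose()])
print(manip.read_time())
cv2.imwrite("pics/c1.png",cv2.resize(np.hstack([im,im2]),(800,300),interpolation=cv2.INTER_AREA))
E
```

```text
wrist board 0.88 [284. 203.] [ 532.3 -148.3    0. ]
[]
wrist vice 0.56 [283. 194.] [522.2 143.8   0. ]
wrist vice 0.16 [288. 246.] [528.   80.2   0. ]
wrist nest 0.58 [280. 194.] [518.2 149.8  30. ]
wrist jaw_l_groove 0.69 [279. 139.] [517.2 208.   30. ]
wrist jaw_r_groove 0.78 [288. 246.] [526.7  91.8  30. ]
wrist lock_tip 0.72 [182. 240.] [425.7 117.6  83. ]
5.5583
```

View pics/c1.png

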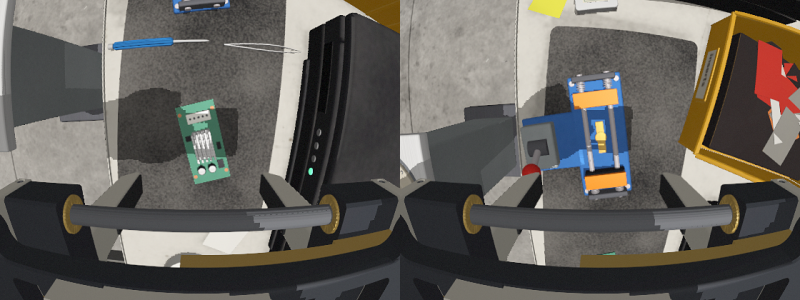

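```bash
python3 - <<'E'
from h import *
def blobs(f,lo,hi,x0=0,x1=560,amin=150):
    h=cv2.cvtColor(cv2.imread(f),cv2.COLOR_BGR2HSV);m=cv2.inRange(h,lo,hi);m[:,:x0]=0;m[:,x1:]=0;m[285:]=0
    cs,_=cv2.findContours(m,cv2.RETR_EXTERNAL,cv2.CHAIN_APPROX_NONE)
    return [c[:,0,:].astype(float) for c in cs if cv2.contourArea(c)>amin]
def rect(pts,z,ps):
    w=np.array([at_z("wrist",p,z,ps)[:2] for p in pts]);
    r=cv2.minAreaRect(w.astype(np.float32));return r
def split(f): a=np.load(f);return a[:3],a[3:]
for c in blobs("pics/wb.png",(40,60,40),(90,255,255),200,360): print("board",len(c),rect(c,3,split("pb.npy")))
for c in blobs("pics/wv.png",(8,150,150),(22,255,255),200,340,200): print("orange",len(c),rect(c,44,split("pv.npy")))
for c in blobs("pics/wv.png",(0,150,60),(5,255,255),150,220,50)+blobs("pics/wv.png",(174,150,60),(180,255,255),150,220,50): print("red",len(c),rect(c,80,split("pv.npy")))
E
```

```text
board 358 ((533.0414428710938, -144.65982055664062), (56.58832550048828, 120.21430206298828), 13.610135078430176)
orange 147 ((526.3336181640625, 90.28768920898438), (61.34524154663086, 21.859111785888672), 6.887820243835449)
orange 212 ((511.46282958984375, 210.92601013183594), (61.34290313720703, 21.467180252075195), 6.995767116546631)
red 65 ((424.6421203613281, 120.49527740478516), (26.76991081237793, 14.907615661621094), 6.076817035675049)
```

```bash
cat >> h.py <<'E'
V=np.array([518.9,150.6,0]);VA=np.radians(7.03);H=7.5
RV=Rn.from_euler('z',VA);TD=Rn.from_euler('z',np.pi/2)*Rn.from_euler('x',np.pi)
def w(p): return V+RV.apply(p)
def board(y,z,deg,x=0,ez=True):
    """TCP pose with the board's +y underside end corner at (x,y,z) of the vice, tilted deg"""
    Rb=RV*Rn.from_euler('x',-deg,degrees=True)
    return w([x,y,z])+Rb.apply([0,-60,H]),(Rb*TD).as_quat()
E
python3 - <<'E'
from h import *
B=np.array([533.0,-144.7,0]);qb=(Rn.from_euler('z',13.6,degrees=True)*TD).as_quat()
for p,q in [board(44,80,13),board(67,31.2,13),board(67,31.5,0),(w([-92,-68,66]),(RV*TD).as_quat()),(w([-92,15,66]),(RV*TD).as_quat())]: print(planner.solve_ik(p,q) is not None)
manip.movep(B+[0,0,60],qb);manip.move_l(B+[0,0,H],120)
print(manip.close(55),manip.read_finger_gap()*93,manip.read_grasp_force())
manip.move_l(B+[0,0,110],150)
p,q=board(44,110,13);manip.movep(p,q);manip.pause(.2)
print(manip.read_finger_gap()*93,manip.read_grasp_force(),manip.read_time())
s=vision.snapshot("side");c=vision.snapshot("scene")
a=np.hstack([cv2.resize(s[180:340,170:340],None,fx=2.3,fy=2.3),cv2.resize(c[170:330,150:320],None,fx=2.3,fy=2.3)]);cv2.imwrite("pics/c2.png",a)
E
```

```text
True
True
True
True
True
False 25.6209375561209 54.999786615371704
25.356069136450515 54.99938428401947 10.5833
```

View pics/c2.png

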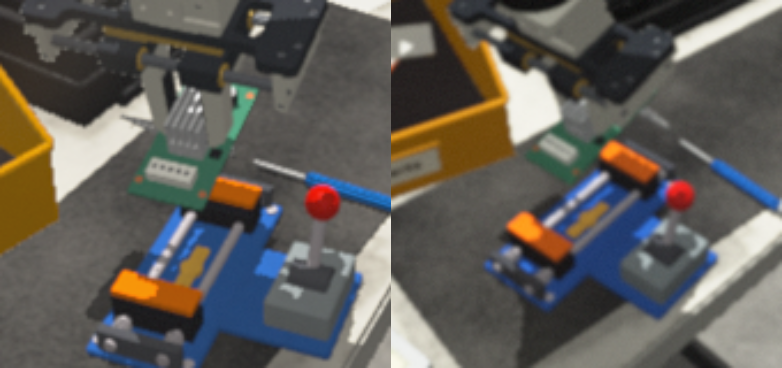

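Picture: the board is held by its heat sink, tilted with its +y end low (side crop about 165,195), above the jaws; nothing else moved.

```bash
python3 - <<'E'
from h import *
F=lambda:np.round(RV.inv().apply(manip.read_force()),1)
vy=lambda:np.round(RV.inv().apply(np.array(manip.read_eef_pos())-V),1)
p,q=board(44,31.2,13);print("down",manip.move_l(p,100,f_stop=8),F(),vy())
p,q=board(62,31.2,13);manip.pause(.2);print(F())
print("contact",manip.move_l(p,25,f_stop=5),F(),vy())
s=vision.snapshot("side");c=vision.snapshot("scene")
a=np.hstack([cv2.resize(s[180:340,170:340],None,fx=2.3,fy=2.3),cv2.resize(c[170:330,150:320],None,fx=2.3,fy=2.3)]);cv2.imwrite("pics/c3.png",a)
print("target",np.round(RV.inv().apply(p-V),1),manip.read_time())
E
```

```text
down False [-0.7 -0.5 -1.7] [  0.3 -12.6  52.4]
[-0.4 -0.3 -0.6]
contact True [ 0.  -1.2 -0.9] [-0.3 -2.7 52. ]
target [ 0.   5.2 52. ] 12.4333
```

View pics/c3.png

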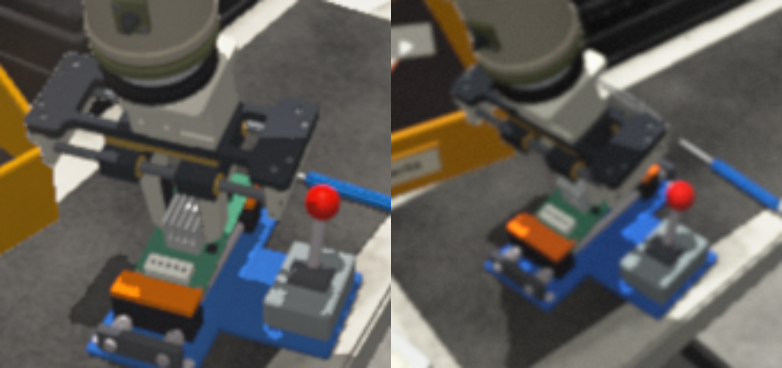

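The +y end sits under the lip of the +y jaw (side crop about 155,285), and the far end is above the other jaw. Contact came within 1.3 mm of where the groove's back should be.

```bash
python3 - <<'E'
from h import *
F=lambda:np.round(RV.inv().apply(manip.read_force()),1)
vy=lambda:np.round(RV.inv().apply(np.array(manip.read_eef_pos())-V),1)
p,q=board(65.5,31.2,13);print("push",manip.move_l(p,40,f_stop=25));manip.pause(.2);print(F(),vy(),np.round(RV.inv().apply(p-V),1),manip.read_finger_gap()*93)
s=vision.snapshot("side");c=vision.snapshot("scene")
for n in("jaw_l_groove","jaw_r_groove"): 
  for k in("side","scene"):
    r=place_of(n,k)
    if r: print(n,k,r[0]["confidence"],np.round(RV.inv().apply(at_z(k,r[0]["pixel"],30)-V),1))
a=np.hstack([cv2.resize(s[180:340,170:340],None,fx=2.3,fy=2.3),cv2.resize(c[170:330,150:320],None,fx=2.3,fy=2.3)]);cv2.imwrite("pics/c4.png",a)
print(manip.read_time())
E
```

```text
push False
[ 1.3 -9.9  0.2] [-0.6  5.6 52. ] [-0.   8.7 52. ] 25.527030231238047
jaw_l_groove side 0.63 [-1.2 65.9 30. ]
jaw_l_groove scene 0.69 [-6.5 64.8 30. ]
jaw_r_groove side 0.47 [ -0.5 -67.3  30. ]
jaw_r_groove scene 0.64 [-14.4 -63.5  30. ]
13.3667
```

View pics/c4.png

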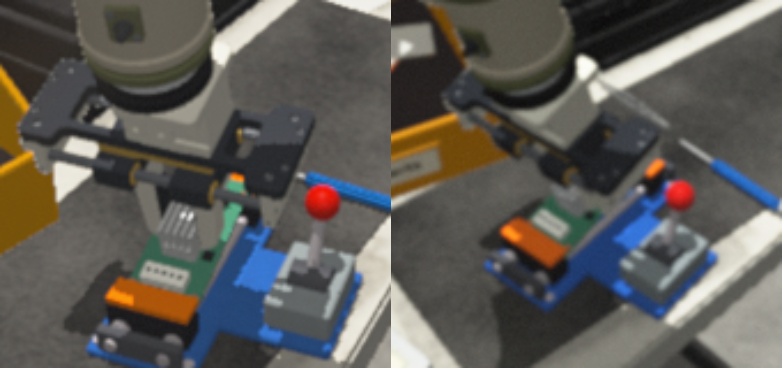

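The jaws have opened about 8 mm, with the end still in the +y groove. The arm gives about 3 mm under the spring force, so I push further and then lower the far end.

```bash
python3 - <<'E'
from h import *
F=lambda:np.round(RV.inv().apply(manip.read_force()),1)
vy=lambda:np.round(RV.inv().apply(np.array(manip.read_eef_pos())-V),1)
def tilt(): 
    z=RV.inv().apply((Rn.from_quat(manip.read_tool_rot())*TD.inv()).apply([0,0,1])); return np.round(z,3)
p,q=board(68.8,31.2,13);print("push",manip.move_l(p,40,f_stop=25));manip.pause(.2);print(F(),vy(),tilt())
for d in (6,0):
    p,q=board(68.8,31.4,d);print(d,manip.move_l(p,40,q,f_stop=12));manip.pause(.1);print(F(),vy(),np.round(RV.inv().apply(p-V),1),tilt(),manip.read_ft_torque())
s=vision.snapshot("side");c=vision.snapshot("scene")
a=np.hstack([cv2.resize(s[180:340,170:340],None,fx=2.3,fy=2.3),cv2.resize(c[170:330,150:320],None,fx=2.3,fy=2.3)]);cv2.imwrite("pics/c5.png",a)
print(manip.read_time())
E
```

```text
push False
[  1.8 -10.8  -1. ] [-0.7  8.6 52.1] [0.004 0.231 0.973]
6 False
[  1.4 -11.   -0.5] [-0.6  5.9 45. ] [-0.   9.9 45.1] [0.003 0.109 0.994] [-2.44305484 -0.81195012  0.04053183]
0 False
[  2.2 -10.8  -2. ] [-0.7  4.8 38.4] [ 0.   8.8 38.9] [0.003 0.004 1.   ] [-2.65368426 -0.75006227 -0.03345995]
14.7583
```

View pics/c5.png

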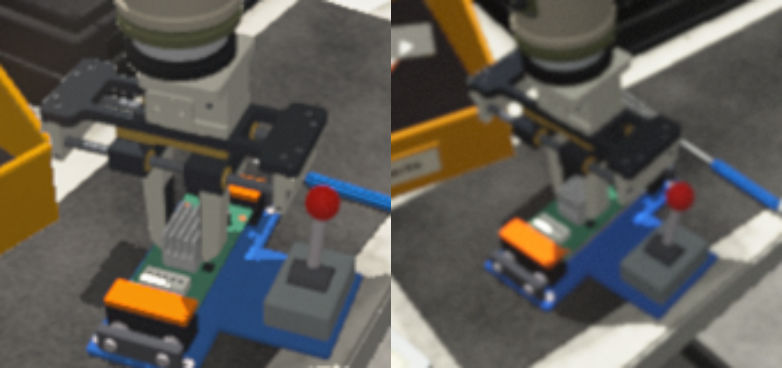

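```bash
python3 - <<'E'
from h import *
s=vision.snapshot("side")
a=cv2.resize(s[235:330,205:300],(600,600),interpolation=cv2.INTER_CUBIC)
# predicted outline: underside and top edges on the -x side, held level, centre y 6.1
for z,col in((30.9,(0,0,255)),(33.9,(255,0,255))):
    P=[((proj("side",w([-28,y,z]))-[205,235])*600/95).astype(int) for y in(-53.9,66.1)]
    cv2.circle(a,tuple(P[0]),4,col,1);cv2.circle(a,tuple(P[1]),4,col,1)
cv2.imwrite("pics/c6.png",a)
E
```

```text
(no output)
```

View pics/c6.png

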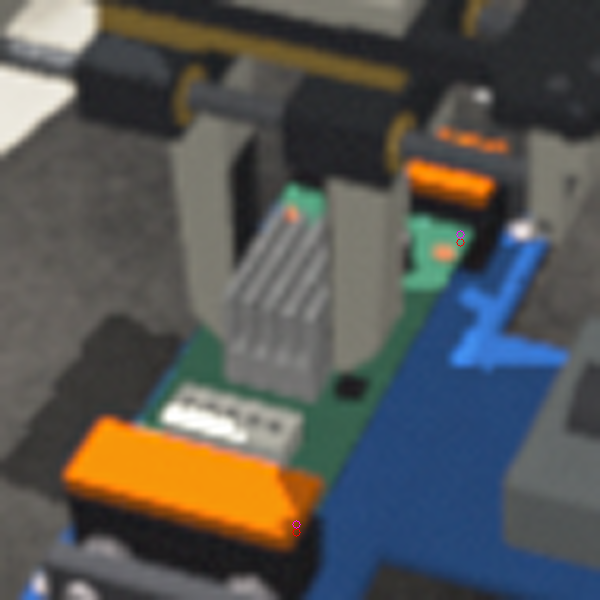

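```bash
python3 - <<'E'
from h import *
for n,P in dict(lipTop=[-31,-60.1,44],lipBot=[-31,-60.1,38],boardTop=[-28,-53.9,33.9],nearlipTopOuter=[-31,82.1,44],nearlipTopInner=[-31,60.1,44]).items():
    print(n,(proj("side",w(P))-[205,235])*600/95)
E
```

```text
lipTop [478.08082475 196.29125118]
lipBot [477.96904262 212.6628861 ]
boardTop [460.42541018 234.7644834 ]
nearlipTopOuter [281.83093161 542.02449001]
nearlipTopInner [315.66434177 482.42020545]
```

The board is level. Its far corner (472,230) shows the same shift from its predicted pixel as the lip corner does, so the far end is below the lip. Next I let the jaws centre it.

```bash
python3 - <<'E'
from h import *
F=lambda:np.round(RV.inv().apply(manip.read_force()),1)
vy=lambda:np.round(RV.inv().apply(np.array(manip.read_eef_pos())-V),1)
for y,z in ((63,31.6),(58.7,31.6),(58.7,30.6)):
    p,q=board(y,z,0,x=.4);print(y,manip.move_l(p,25,f_stop=14));manip.pause(.15);print(F(),vy())
s=vision.snapshot("side")
cv2.imwrite("pics/c7.png",cv2.resize(s[235:330,205:300],(600,600),interpolation=cv2.INTER_CUBIC))
print(manip.read_time())
E
```

```text
63 False
[ 1.1 -9.3 -3.7] [-0.7 -0.1 38.4]
58.7 True
[0.2 2.5 2.1] [-0.5 -1.3 38.4]
58.7 False
[-2.5  2.7  1.4] [-0.1 -1.3 37.9]
16.175
```

View pics/c7.png

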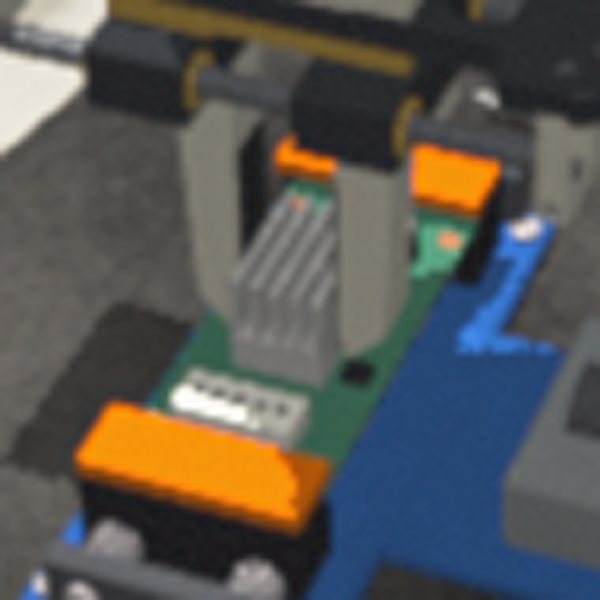

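Both ends are under the orange lips and the force has dropped to about 2 N. I let go, lift off and measure the fit from above.

```bash
python3 - <<'E'
from h import *
manip.release();manip.pause(.1)
p=np.array(manip.read_eef_pos());q=(RV*TD).as_quat()
manip.move_l(p+[0,0,60],150)
manip.move_l(w([0,-10,170]),200,q);manip.pause(.3)
ps=pose();im=vision.snapshot("wrist");cv2.imwrite("pics/wf.png",im)
h=cv2.cvtColor(im,cv2.COLOR_BGR2HSV)
for n,lo,hi,z in(("org",(8,150,150),(22,255,255),44),("grn",(40,60,40),(90,255,255),33.5)):
    m=cv2.inRange(h,lo,hi);m[:,:180]=0;m[:,360:]=0;m[285:]=0
    cs,_=cv2.findContours(m,cv2.RETR_EXTERNAL,cv2.CHAIN_APPROX_NONE)
    for c in cs:
        if cv2.contourArea(c)>150:
            P=np.array([RV.inv().apply(at_z("wrist",x,z,ps)-V)[:2] for x in c[:,0].astype(float)]).astype(np.float32);print(n,P.min(0),P.max(0),cv2.minAreaRect(P))
print(manip.read_time())
cv2.imwrite("pics/c8.png",cv2.resize(im[60:290,170:400],(600,600),interpolation=cv2.INTER_CUBIC))
E
```

```text
org [-30.57239  -77.078896] [ 30.5302  -55.68673] ((-0.020135879516601562, -66.37770080566406), (61.10371398925781, 21.381803512573242), 0.020348435267806053)
org [-29.870842  52.581013] [30.509964 73.48551 ] ((0.3155384063720703, 63.0214729309082), (60.38833236694336, 20.879207611083984), 0.047887854278087616)
grn [-29.244778 -57.779816] [27.342064 51.599827] ((-0.7776298522949219, -3.0039901733398438), (109.37548828125, 56.58646011352539), 89.81473541259766)
18.8417
```

View pics/c8.png

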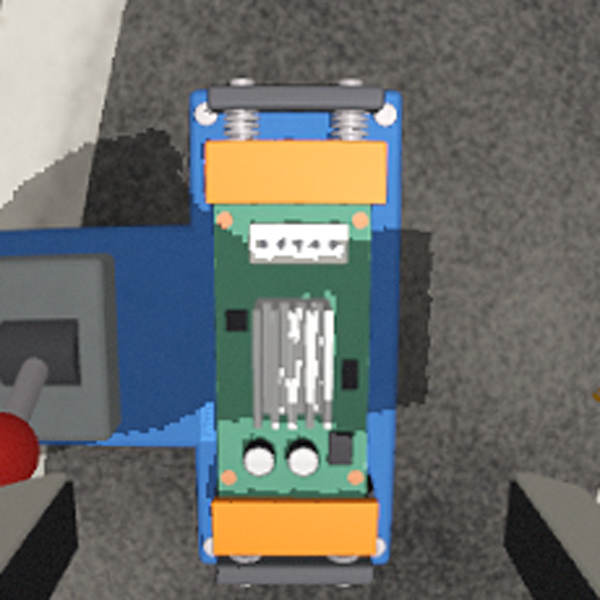

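The board is in both grooves, 0.8 mm off the middle in x, and the jaw centres are 129.4 mm apart (130 expected). I press lightly to make sure it is down on the ledges, then swing the lever.

```bash
python3 - <<'E'
from h import *
F=lambda:np.round(RV.inv().apply(manip.read_force()),1)
vy=lambda:np.round(RV.inv().apply(np.array(manip.read_eef_pos())-V),1)
q=(RV*TD).as_quat()
manip.close(10)
manip.move_l(w([0,-1,85]),150);manip.pause(.15)
print("press",manip.move_l(w([0,-1,58]),25,f_stop=10),F(),vy())
manip.move_l(w([0,-1,130]),150)
manip.movep(w([-92,-75,130]),q);manip.move_l(w([-92,-75,64]),150);manip.pause(.15);print(F(),vy())
print("lever",manip.move_l(w([-92,22,64]),60,f_stop=9),F(),vy(),manip.read_time())
manip.pause(.1)
s=vision.snapshot("side");print(F(),vy(),place_of("lock_tip","side")[:1])
cv2.imwrite("pics/c9.png",cv2.resize(s[215:335,205:355],(750,600),interpolation=cv2.INTER_CUBIC))
E
```

```text
press True [-1.5 -0.5  8.4] [-0.2 -1.  63.3]
[ 0.3  0.1 -0.9] [-91.4 -74.8  64.7]
lever True [-1.2 -3.6  3.4] [-92.9   3.5  63.8] 25.0667
[-0.5 -3.1  3.1] [-93.    3.2  63.7] [{'pixel': [300.9, 288.4], 'confidence': 0.55}]
```

View pics/c9.png

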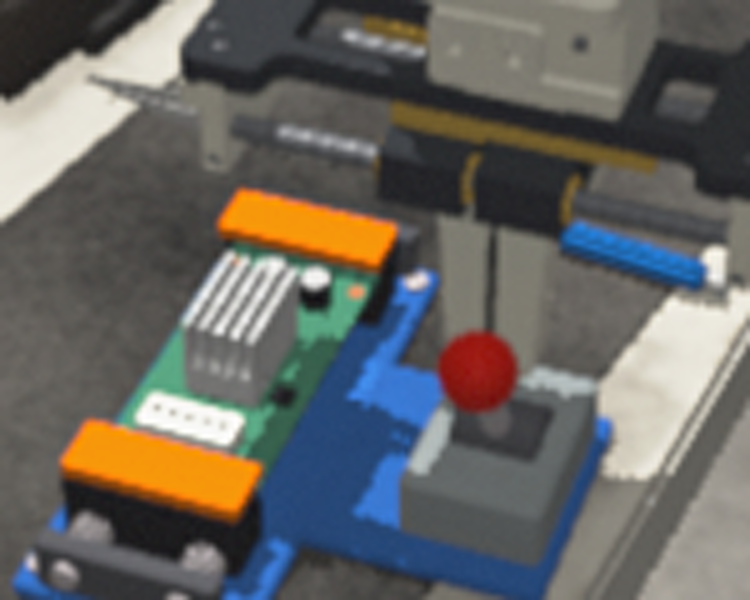

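```bash
python3 - <<'E'
from h import *
F=lambda:np.round(RV.inv().apply(manip.read_force()),1)
vy=lambda:np.round(RV.inv().apply(np.array(manip.read_eef_pos())-V),1)
for a in(-.5,.3,.4,.5): print(a,np.round(proj("side",w([-95,60*np.sin(a),30+60*np.cos(a)])),1))
print(manip.move_l(w([-92,22,64]),40,f_stop=16));manip.pause(.15);print(F(),vy())
vision.snapshot("side");print(place_of("lock_tip","side")[:1],spot_in("lock_tip","side")[:1],manip.read_time())
E
```

```text
-0.5 [310.5 268. ]
0.3 [301.9 283.6]
0.4 [300.8 286.8]
0.5 [299.7 290.2]
True
[ 0.4 -3.7  4. ] [-93.7   3.6  63.5]
[{'pixel': [301.1, 285.1], 'confidence': 0.62}] [{'box': [289.1, 279.7, 306.9, 301.7], 'confidence': 0.5}] 25.8333
```

```bash
python3 - <<'E'
from h import *
p,_=pose()
manip.move_l(w([-92,-25,66]),100);manip.move_l(w([-92,-25,200]),150);manip.move_l(w([-40,-10,230]),150);manip.pause(.3)
ps=pose();im=vision.snapshot("wrist");h=cv2.cvtColor(im,cv2.COLOR_BGR2HSV)
m=cv2.inRange(h,(0,150,60),(5,255,255))|cv2.inRange(h,(174,150,60),(180,255,255));m[285:]=0;m[:,360:]=0
cs,_=cv2.findContours(m,cv2.RETR_EXTERNAL,cv2.CHAIN_APPROX_NONE)
for c in cs:
    if cv2.contourArea(c)>60:
        (u,r)=cv2.minEnclosingCircle(c);print(u,r,RV.inv().apply(at_z("wrist",u,82.7,ps)-V))
s=vision.snapshot("side")
print(manip.read_time())
b=cv2.resize(im[20:290,130:400],(400,400));a=cv2.resize(s[215:335,205:325],(400,400),interpolation=cv2.INTER_CUBIC)
cv2.imwrite("pics/c10.png",np.hstack([b,a]))
E
```

```text
(227.0, 162.30435180664062) 13.045392990112305 [-94.58653652  26.84592379  82.7       ]
28.2833
```

View pics/c10.png

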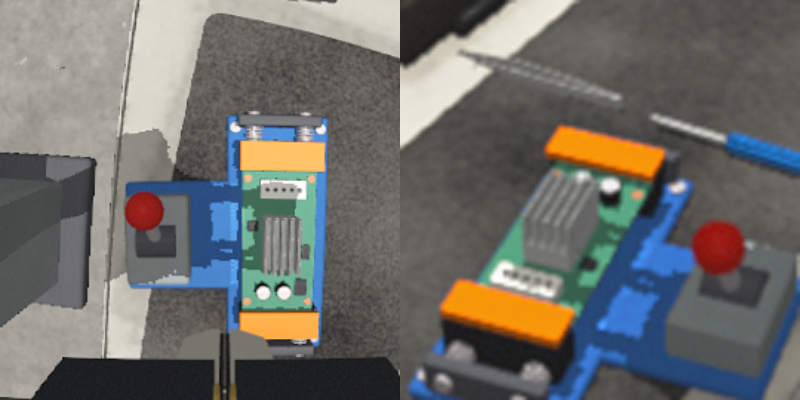

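The ball measures y = 26.8 mm; this view reads the jaw centres about 1.7 mm low, so it is really at 28.5 mm (28.8 at end of travel). The lever is over, the board is level, and the driver and tweezers have not moved.

```bash
python3 -c "
from h import *
print(job.hand_in())"
```

```text
the job is handed in; nothing more can be done
None
```

The board is seated heat sink up in both grooves, 0.8 mm off the middle of the jaws' width, the lock lever is at its end stop, the driver and tweezers were left alone, and the job was handed in at about 28 s.

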